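# Restack the stray takeaway cups by size

### The arm

A 7-joint arm with a two-finger parallel gripper is mounted at the origin on a cart in front of the work surface, level with it; the furniture and walls round the work are solid. World frame = base frame: x ahead of the robot, y to its left, z up, the work surface at z = 0. Lengths are in m, angles in degrees, forces in N, time in s.
With the tool pointing down it reaches from about 0.425 to 0.875 m from the base axis. Payload 4.7 kg.
Tool frame: the origin (TCP) lies at the very end of the fingers, on their centre line; the grasp point (between the pads) lies 19 mm behind it; z points along the fingers, y is the line along which they close (so a half turn about z gives the same grasp; the last joint's range is limited). The gripper opens to 87 mm and grips with 3 to 60 N. Pads are 19 mm wide; open, the fingers measure 117 mm over their backs; the gripper's body (75 mm by 190 mm) begins 51 mm behind the grasp point.
Start: joints at [-63.764, 18.392, -4.016, 83.108, 1.295, 78.541, -3.26], TCP at [0.279, 0.587, 0.223] pointing down, gripper open.
Joint ranges: [-163.93, 163.93], [-17.29, 119.83], [-79.2, 71.16], [3.27, 140.29], [-89.18, 269.18], [5.43, 117.66], [-154.24, 154.24]. Speed limits (degrees/s): [147.25, 147.25, 180, 180, 180, 180, 180].

### API

Orientations are given as [roll, pitch, yaw] about the fixed x, y, z axes, in that order (R = Rz(yaw) Ry(pitch) Rx(roll)).
In Python, from cell import get_obs, read_camera, sign_off, silhouettes gives the robot as it stands.
- The arm moves only by the tool play_rows, never from a script. Its argument "steps" is a list that holds one entry, the list of rows, each a list of 7 numbers: the shift along the tool's x, y, z in m, then the turn, a rotation vector about the tool's x, y, z in rad, then the finger opening in m, from 0 to 0.087. A call has 1 to 12 rows; each row shifts and turns the commanded pose from where the row before left it, along the tool's axes as they then stand; what a row does not reach is not made up. A row lasts 1/10 s, in which the tool goes at most 50 mm and 8.59 degrees, less where a joint would pass 70% of its speed; a pose out of reach is approached as far as the arm can. A call is refused whole if a number of a shift passes 0.05 or a number of a turn 0.15, either way. A call with a gripper value outside its range is refused whole. The fingers move at their own pace and stop on an object; "force" is the grip in N (left out, the last holds). Time passes only in rows, so rows that do not move let the fingers close. It gives the time, the measured TCP pose, the force, the opening and the grip force at its end, in the units of the state.
- get_obs(): the state, without advancing time (a new reading comes with each control period).
- read_camera(name): name is "scene" or "top"; returns a dict with "frame" (480x640x3 uint8, red, green, blue), "intrinsics" (3x3 intrinsics, pixels), "k1" (the pictures are not rectified: a ray, as slopes to the right and down, at radius r is drawn at 1 + k1 r^2 times it, then the intrinsics apply), "view" (4x4, takes a point from world to camera coordinates). Camera axes: x right, y up, looking along -z (the intrinsics and any distortion apply to the point x, -y, -z); pixel columns grow to the right and rows downward; lengths in m; the calibration is good to about 2 mm. A picture is of the moment at which its call begins. There is no depth.
- sign_off(): hands the job in; it is judged then, once.
Trained networks look in the newest picture that a camera, given by its name, has taken for a name from the list of things; names that differ only in an ending like _2 or _b are one class to them, and where a whole thing is asked for, a point or a joint stands for the part that bears it (a point fixed in the world has none). Each returns a list of dicts, best first, with "p" (0 to 1); they miss things now and then, are a little off and sometimes report something else, mostly with a low value. They report only what shows in the picture. A call takes as long as a camera call.
- silhouettes(camera, name): "pixels" (480x640 bool, what is visible of it) and "extent" ([left, top, right, bottom] in pixels, round what is visible of it).
The state is a dict: "time_s": time; "qpos": joint angles; "joint_velocities": joint speeds; "effort": joint torques, N m; "tool_pos": TCP position; "tool_rot": TCP orientation; "force": force on the tool from outside, world axes, zero at the start; "wrist_torque": the same for the moment, N m; "grip_width": finger opening in m; "grasp_force": force on a finger pad.
Only numpy, scipy, OpenCV 4.12 (cv2) and the standard library are available. Lean on these libraries where they do the work, as an engineer would, in place of code of your own. Each camera call takes 0.05 s, during which the arm holds its last target. There are 200 camera calls.

### The job

Clear the stray takeaway cups off the counter: put each of the five over the stack of its own size in the cup tray, upside down as it stands and fully nested, so that it sits level with no more gap than the cups already stacked there. Do not let any cup tip over, and leave the pen and the marker where they lie.

Things in the scene. Friction and masses are not known exactly. Their poses are not given: they have to be found in the camera images.
- cup_small_1: loose small takeaway cup (the smallest of three sizes), off-white, upside down: 60 mm tall, 45 mm across the foot at the top, straight taper to 64 mm at the rim below. Origin: centre of the rim, at the bottom; z up. Hollow, but the top 25 mm are solid (10 mm recess on top) and 52 mm wide 23 mm below the top. 15 to 80 g. One of two alike, in either order.
- cup_small_2: loose small takeaway cup (the smallest of three sizes), off-white, upside down: 60 mm tall, 45 mm across the foot at the top, straight taper to 64 mm at the rim below. Origin: centre of the rim, at the bottom; z up. Hollow, but the top 25 mm are solid (10 mm recess on top) and 52 mm wide 23 mm below the top. 15 to 80 g. One of two alike, in either order.
- cup_medium_1: loose medium takeaway cup (the middle of three sizes), off-white, upside down: 88 mm tall, 54 mm across the foot at the top, straight taper to 81 mm at the rim below. Origin: centre of the rim, at the bottom; z up. Hollow, but the top 25 mm are solid (10 mm recess on top) and 61 mm wide 23 mm below the top. 15 to 80 g. One of two alike, in either order.
- cup_medium_2: loose medium takeaway cup (the middle of three sizes), off-white, upside down: 88 mm tall, 54 mm across the foot at the top, straight taper to 81 mm at the rim below. Origin: centre of the rim, at the bottom; z up. Hollow, but the top 25 mm are solid (10 mm recess on top) and 61 mm wide 23 mm below the top. 15 to 80 g. One of two alike, in either order.
- cup_large_1: loose large takeaway cup (the biggest of three sizes), off-white, upside down: 118 mm tall, 58 mm across the foot at the top, straight taper to 94 mm at the rim below. Origin: centre of the rim, at the bottom; z up. Hollow, but the top 25 mm are solid (10 mm recess on top) and 65 mm wide 23 mm below the top. 15 to 80 g.
- small_stack: fixed stack of 3 small cups, upside down, in one bay of a low tray. Origin: centre of its lowest rim, 6 mm above the counter; z up. Its top is 110 mm above the origin, 45 mm across. A cup of this size seats (1.5 mm play all round; the taper guides it) with its rim 75 mm above the origin, the next 100 mm: 25 mm of each cup below stays visible.
- medium_stack: fixed stack of 2 medium cups, upside down, in one bay of a low tray. Origin: centre of its lowest rim, 6 mm above the counter; z up. Its top is 113 mm above the origin, 54 mm across. A cup of this size seats (1.5 mm play all round; the taper guides it) with its rim 50 mm above the origin, the next 75 mm: 25 mm of each cup below stays visible.
- large_stack: fixed stack of 2 large cups, upside down, in one bay of a low tray. Origin: centre of its lowest rim, 6 mm above the counter; z up. Its top is 143 mm above the origin, 58 mm across. A cup of this size seats (1.5 mm play all round; the taper guides it) with its rim 50 mm above the origin: 25 mm of each cup below stays visible.
- till_pen: black pen, 145x12x9 mm, lying loose on the counter between cups; a bystander. Origin: its centre, underside; y along it.
- marker: white and red felt marker, 135x17x16 mm, lying loose on the counter between cups; a bystander. Origin: its centre, underside; y along it.

How it is judged (in metres and radians):
At the end, for the whole second after the job is handed in: Each cup is nested on the stack of its own size: within 8 mm of the stack's axis, within 0.08 rad of upright, its rim within 5 mm of the fully seated height (25 mm above the rim of the cup below), at rest and released (horizontal distance between each of cup_small_1, cup_small_2 and small_stack below 0.008 m and angle between each of cup_small_1, cup_small_2, cup_medium_1, cup_medium_2, cup_large_1's own z axis and vertical below 0.08 rad and linear speed of each of cup_small_1, cup_small_2, cup_medium_1, cup_medium_2, cup_large_1 below 0.02 m/s and (z of cup_small_1 in the frame of small_stack between 0.07 and 0.08 m or z of cup_small_1 in the frame of small_stack between 0.095 and 0.105 m) and (z of cup_small_2 in the frame of small_stack between 0.07 and 0.08 m or z of cup_small_2 in the frame of small_stack between 0.095 and 0.105 m) and horizontal distance between each of cup_medium_1, cup_medium_2 and medium_stack below 0.008 m and (z of cup_medium_1 in the frame of medium_stack between 0.045 and 0.055 m or z of cup_medium_1 in the frame of medium_stack between 0.07 and 0.08 m) and (z of cup_medium_2 in the frame of medium_stack between 0.045 and 0.055 m or z of cup_medium_2 in the frame of medium_stack between 0.07 and 0.08 m) and horizontal distance between cup_large_1 and large_stack below 0.008 m and z of cup_large_1 in the frame of large_stack between 0.045 and 0.055 m); the robot touches nothing.
It fails at once if a cup tips over (angle between any of cup_small_1, cup_small_2, cup_medium_1, cup_medium_2, cup_large_1's own z axis and vertical above 0.7 rad).
It fails at once if the pen or the marker is shifted by more than 30 mm (distance of any of till_pen, marker from where it was at the start of the episode above 0.03 m).
It also fails if it takes over 96 s, if anything falls off the work surface, if the arm or the gripper's body presses on something with over 40 N, if the wrist force passes 120 N, or if a joint passes its speed limit or range.

## Working session

There is one attempt and no reset: what is moved stays moved. The work goes in short steps, Python scripts to look and compute and a tool call to move; the robot and the scene stay as the last step left them, time stands still between calls to the robot, and variables do not carry over. Pictures are saved under pics/ and viewed, at most 14 in all, crops included, and the job is handed in when it is done.

Besides the shell and the picture viewer there is one more tool, called as a command line: name --argument value ..., lists and objects as JSON in quotes. play_rows: Moves the arm, as the interface text tells. Its arguments: {"type":"object","properties":{"steps":{"type":"array","items":{"type":"array","items":{"type":"array","items":{"type":"number"}}}},"force":{"type":"number"}},"required":["steps"]}

```bash
mkdir -p pics; ls; python3 - <<'E'
from cell import *
import cv2,numpy as np
o=get_obs()
print({k:np.round(v,3).tolist() for k,v in o.items()})
for c in("scene","top"):
    d=read_camera(c);cv2.imwrite(f"pics/{c}0.png",d["frame"][:,:,::-1]);print(c,d["intrinsics"],d["k1"],d["view"])
E
```

```text
pics
{'time_s': 0.0, 'qpos': [-63.764, 18.437, -4.017, 83.177, 1.294, 78.54, -3.261], 'joint_velocities': [-0.025, -0.035, 0.132, 0.015, -0.032, 0.007, -0.032], 'effort': [-0.001, -49.13, -0.404, -31.252, -0.064, 0.044, 0.0], 'tool_pos': [0.279, 0.587, 0.221], 'tool_rot': [-179.891, 0.004, 154.575], 'force': [-0.571, 0.537, -0.332], 'wrist_torque': [0.014, 0.004, 0.037], 'grasp_force': 0.0, 'grip_width': 0.087}
scene [[508.72900053   0.         313.93015868]
 [  0.         508.72900053 241.59666063]
 [  0.           0.           1.        ]] -0.09646639961350789 [[-0.5748607  -0.81819207  0.00984428  0.3795066 ]
 [ 0.48046802 -0.32778896  0.81345245 -0.24057627]
 [-0.6623335   0.4723517   0.58154811 -0.67727959]
 [ 0.          0.          0.          1.        ]]
top [[462.45722118   0.         318.80233057]
 [  0.         462.45722118 242.19242655]
 [  0.           0.           1.        ]] -0.05795028404413109 [[-0.00502808 -0.99996977  0.00593075  0.07753246]
 [ 0.99065973 -0.00417292  0.13629338 -0.53373305]
 [-0.13626451  0.00656065  0.99065077 -1.09094783]
 [ 0.          0.          0.          1.        ]]
```

View pics/scene0.png

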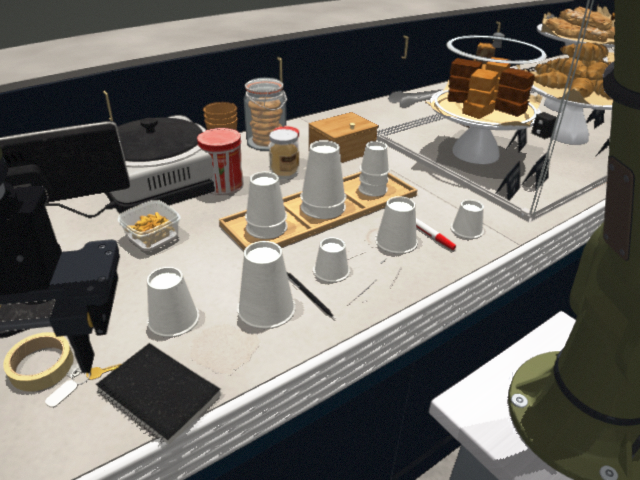

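View pics/top0.png

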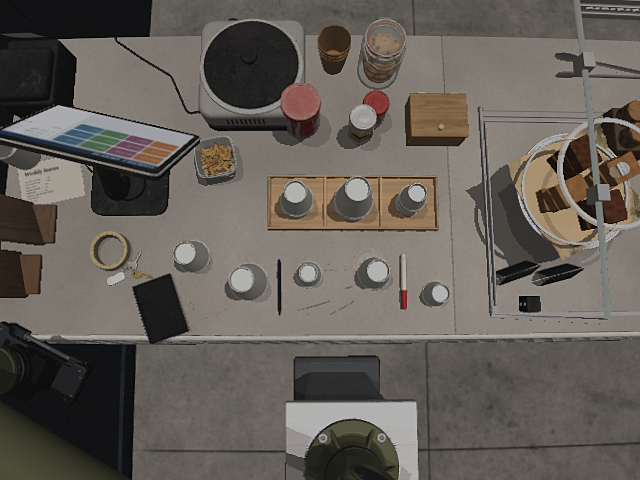

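The scene view shows the five loose cups and the three-bay tray. In the top view:

| Thing | Pixel position(s) |
|---|---|
| Medium cups | (190,256), (375,273) |
| Large cup | (247,281) |
| Small cups | (308,273), (437,293) |
| Stacks medium / large / small | (295,200), (352,197), (411,200) |
| Pen | column 279 |
| Marker | column 403 |

Next I fit frusta to the silhouettes from both cameras.

```bash
cat > h.py <<'E'
from cell import *
import numpy as np, cv2
from scipy.optimize import least_squares
A=np.linspace(0,2*np.pi,90)
DIM={'small':(.060,.045,.064),'medium':(.088,.054,.081),'large':(.118,.058,.094)}
NST={'small':3,'medium':2,'large':2}
def proj(cam,P):
    c=(cam["view"]@np.c_[P,np.ones(len(P))].T)[:3]
    u=np.array([c[0],-c[1]])/-c[2]; u=u*(1+cam["k1"]*(u**2).sum(0))
    K=cam["intrinsics"]; return (u*[[K[0,0]],[K[1,1]]]+[[K[0,2]],[K[1,2]]]).T
def frustum(x,y,z,size):
    h,t,b=DIM[size]
    return np.vstack([np.c_[x+d/2*np.cos(A),y+d/2*np.sin(A),0*A+zz] for d,zz in((b,z),(t,z+h))])
def outline(x,y,z0s,size): return np.vstack([frustum(x,y,z,size) for z in z0s])
def ext(p): return np.r_[p.min(0),p.max(0)]
def fit(obs,z0s,size,x0,wz=None):
    """obs: list of (cam, extent, weights)"""
    f=lambda q: np.concatenate([w*(ext(proj(c,outline(q[0],q[1],z0s,size)))-e) for c,e,w in obs])
    r=least_squares(f,x0,x_scale=.01,diff_step=1e-4); return r.x, r.fun
def mask_ext(m):
    ys,xs=np.where(m); return np.array([xs.min(),ys.min(),xs.max()+1,ys.max()+1])-.0
E
cat > m.py <<'E'
from h import *
cams={c:read_camera(c) for c in("scene","top")}
names=['cup_small_1','cup_medium_1','cup_large_1','small_stack','medium_stack','large_stack','till_pen','marker']
for n in names:
    s=[k for k in DIM if k in n]
    D={c:[d for d in silhouettes(c,n) if d["p"]>.2] for c in cams}
    for c in D:
        for d in D[c]: print(n,c,round(d['p'],2),np.round(d['extent']).tolist(),int(d['pixels'].sum()))
    if not s: continue
    s=s[0]; z0=[.006+.025*i for i in range(NST[s])] if 'stack' in n else [0]
    for d in D['top']:
        e=np.array(d['extent'],float)
        g,r0=fit([(cams['top'],e,np.ones(4))],z0,s,[.6,0])
        line=f'   top {np.round(g,4)} res {np.round(r0,1)}'
        for k in D['scene']:
            es=np.array(k['extent'],float)
            b,r=fit([(cams['scene'],es,np.ones(4))],z0,s,g)
            if np.hypot(*(b-g))<.05:
                line+=f' | scene {np.round(b,4)} res {np.round(r,1)}'
                b,r=fit([(cams['top'],e,np.ones(4)),(cams['scene'],es,np.ones(4))],z0,s,g); line+=f' | both {np.round(b,4)}'
        print(line)
E
python3 m.py
```

```text
cup_small_1 scene 0.95 [450.0, 200.0, 483.0, 240.0] 1046
cup_small_1 scene 0.68 [314.0, 239.0, 350.0, 281.0] 1197
cup_small_1 top 0.91 [298.0, 262.0, 321.0, 284.0] 579
cup_small_1 top 0.89 [420.0, 287.0, 451.0, 309.0] 564
cup_small_1 top 0.71 [227.0, 264.0, 268.0, 305.0] 1198
   top [0.4613 0.0994] res [-1.2 -1.8  1.2  1.8] | scene [0.4577 0.1021] res [ 0.5 -1.9 -0.5  1.7] | both [0.4598 0.1005]
   top [ 0.397  -0.2112] res [ 1.4 -2.  -1.3  2. ] | scene [ 0.408  -0.2072] res [ 0.5  0.3 -0.5 -0.3] | both [ 0.4031 -0.2081]
   top [0.433  0.2526] res [ 7.5  7.4 -7.9 -7.2]
cup_medium_1 scene 0.83 [375.0, 198.0, 417.0, 256.0] 1904
cup_medium_1 scene 0.65 [147.0, 265.0, 199.0, 338.0] 2864
cup_medium_1 top 0.82 [172.0, 241.0, 205.0, 274.0] 958
cup_medium_1 top 0.74 [358.0, 258.0, 392.0, 292.0] 887
cup_medium_1 top 0.39 [399.0, 255.0, 405.0, 307.0] 317
   top [0.5015 0.3956] res [-2.   0.6  2.1 -0.6] | scene [0.5034 0.3908] res [ 0.6  1.4 -0.7 -1.2] | both [0.5022 0.3924]
   top [ 0.4559 -0.0644] res [ 0.9  0.5 -0.8 -0.5] | scene [ 0.4551 -0.0542] res [ 0.6  0.4 -0.6 -0.2] | both [ 0.457  -0
[... 882 characters left out ...]
_stack scene 0.79 [305.0, 139.0, 346.0, 219.0] 2796
large_stack top 0.73 [335.0, 175.0, 373.0, 227.0] 1324
large_stack top 0.57 [276.0, 261.0, 279.0, 314.0] 206
   top [ 0.6329 -0.0135] res [-0.1  3.3  0.1 -3.7] | scene [ 0.6391 -0.0147] res [-1.4  0.8  1.4 -0.8] | both [ 0.6349 -0.0131]
   top [0.4252 0.1752] res [-18.1   7.1  18.5  -7.1]
till_pen scene 0.84 [286.0, 272.0, 334.0, 314.0] 311
till_pen top 0.71 [420.0, 285.0, 452.0, 308.0] 601
till_pen top 0.68 [276.0, 264.0, 280.0, 313.0] 187
marker scene 0.78 [416.0, 220.0, 454.0, 248.0] 332
marker scene 0.39 [312.0, 238.0, 349.0, 283.0] 1277
marker scene 0.33 [373.0, 197.0, 416.0, 253.0] 1821
marker top 0.72 [399.0, 255.0, 406.0, 308.0] 324
```

```bash
cat > ov.py <<'E'
from h import *
P={'s1':('small',[0],.4598,.1005),'s2':('small',[0],.4031,-.2081),'m1':('medium',[0],.5022,.3924),'m2':('medium',[0],.457,-.0599),'L':('large',[0],.4375,.2511),
'Ss':('small',[.006,.031,.056],.6364,-.1517),'Ms':('medium',[.006,.031],.6437,.1257),'Ls':('large',[.006,.031],.6349,-.0131)}
def draw(cn,box,k,fn,P=P):
    c=read_camera(cn);l,t,r,b=box
    im=cv2.resize(c["frame"][t:b,l:r,::-1],None,fx=k,fy=k,interpolation=cv2.INTER_CUBIC)
    for s,z,x,y in P.values():
        for zz in z:
            f=proj(c,frustum(x,y,zz,s))
            for q,col in((f[:90],(0,0,255)),(f[90:],(0,200,0))):
                cv2.polylines(im,[np.round(((q+.5-[l,t])*k-.5)*16).astype(int)],True,col,1,cv2.LINE_AA,4)
    cv2.imwrite(fn,im)
if __name__=="__main__":
    draw("top",(165,170,460,312),2.7,"pics/t1.png"); draw("scene",(140,130,490,345),2.28,"pics/s1.png")
E
python3 ov.py
```

```text
(no output)
```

View pics/t1.png

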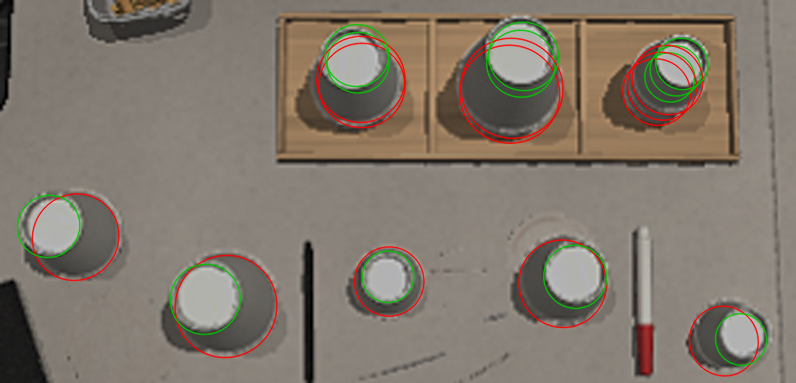

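View pics/s1.png

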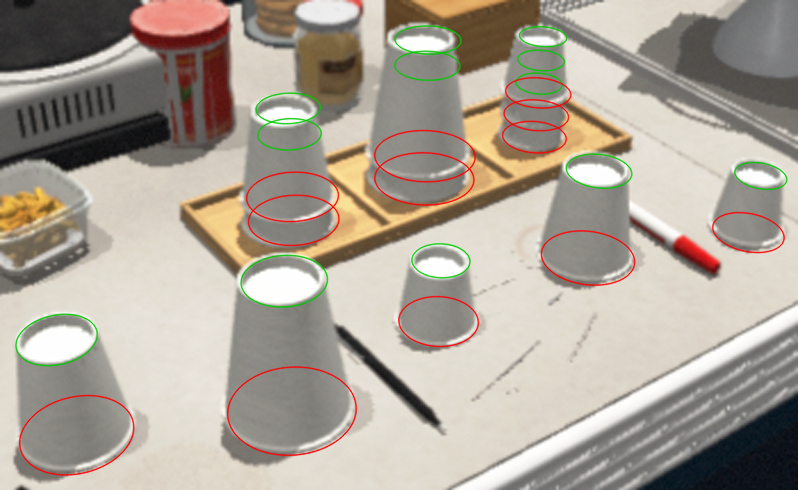

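The overlays are 1–3 px off, so I'll refine with the bright foot discs seen by both cameras.

```bash
cat > ref.py <<'E'
from ov import *
def refine(cams,s,z,x,y):
    h,t,b=DIM[s]; zt=z[-1]+h; out=[]
    for c in cams.values():
        g=cv2.cvtColor(c["frame"],cv2.COLOR_RGB2GRAY).astype(np.float32)
        pred=proj(c,frustum(x,y,z[-1],s)[90:]); m=np.zeros(g.shape,np.uint8)
        cc=pred.mean(0); pp=cc+(pred-cc)*1.5
        cv2.fillPoly(m,[np.round(pp).astype(int)],1)
        w=((g>195)&(m>0)).astype(np.uint8)
        n,lab,st,ce=cv2.connectedComponentsWithStats(w)
        i=1+st[1:,4].argmax()
        pts=np.argwhere(lab==i)[:,::-1].astype(np.float32)
        hull=cv2.convexHull(pts)[:,0]; M=cv2.moments(hull); u=np.array([M['m10'],M['m01']])/M['m00']
        # back to plane zt (mid of rim and recess floor)
        f=lambda q:proj(c,np.array([[q[0],q[1],zt-.003]]))[0]-u
        q=least_squares(f,[x,y],x_scale=.01,diff_step=1e-4).x
        A_=cv2.contourArea(cv2.convexHull(pred.astype(np.float32)))
        out+= [*q, M['m00']/A_]
    return out
if __name__=="__main__":
    cams={c:read_camera(c) for c in("scene","top")}
    for k,(s,z,x,y) in P.items(): print(k,np.round([x,y],4),np.round(refine(cams,s,z,x,y),4))
E
python3 ref.py
```

```text
Traceback (most recent call last):
  File "ref.py", line 22, in <module>
    for k,(s,z,x,y) in P.items(): print(k,np.round([x,y],4),np.round(refine(cams,s,z,x,y),4))
                                                                     ~~~~~~^^^^^^^^^^^^^^
  File "ref.py", line 11, in refine
    i=1+st[1:,4].argmax()
        ~~~~~~~~~~~~~~~^^
ValueError: attempt to get argmax of an empty sequence
```

```bash
sed -i "s/w=((g>195).*/th=cv2.threshold(g[m>0].astype(np.uint8),0,255,cv2.THRESH_OTSU)[0]; th=max(th,np.percentile(g[m>0],90)*.88); w=((g>th)\&(m>0)).astype(np.uint8)/" ref.py; python3 ref.py
```

```text
s1 [0.4598 0.1005] [0.4653 0.0938 1.2753 0.4575 0.1018 0.5585]
s2 [ 0.4031 -0.2081] [ 0.4076 -0.2203  1.5915  0.4084 -0.2101  0.6269]
m1 [0.5022 0.3924] [0.5094 0.3896 1.0265 0.5032 0.3873 0.6879]
m2 [ 0.457  -0.0599] [ 0.4631 -0.0559  0.5725  0.4603 -0.0586  0.6967]
L [0.4375 0.2511] [0.4428 0.2497 0.8852 0.4397 0.2488 0.6999]
Ss [ 0.6364 -0.1517] [ 0.6355 -0.1466  0.2585  0.6371 -0.1506  0.6576]
Ms [0.6437 0.1257] [0.6438 0.1355 0.5904 0.6386 0.1302 0.6896]
Ls [ 0.6349 -0.0131] [ 0.636  -0.006   0.4307  0.6376 -0.0099  0.6923]
```

```bash
cat > edge.py <<'E'
from ov import *
from scipy.ndimage import map_coordinates
def score_field(c):
    g=cv2.GaussianBlur(cv2.cvtColor(c["frame"],cv2.COLOR_RGB2LAB).astype(np.float32),(0,0),1.0)
    gx,gy=cv2.Sobel(g,cv2.CV_32F,1,0)/8,cv2.Sobel(g,cv2.CV_32F,0,1)/8
    return gx,gy
def score(c,F,x,y,z,s):
    # silhouette of the top cup of the set + foot circle
    f=proj(c,frustum(x,y,z[-1],s)); tot=[]
    H=cv2.convexHull(f.astype(np.float32))[:,0]
    for poly in (H,f[90:]):
        p=np.vstack([poly,poly[:1]]); d=np.r_[0,np.cumsum(np.hypot(*np.diff(p,axis=0).T))]
        t=np.linspace(0,d[-1],160,endpoint=False); q=np.c_[np.interp(t,d,p[:,0]),np.interp(t,d,p[:,1])]
        tan=np.roll(q,-1,0)-np.roll(q,1,0); nrm=np.c_[tan[:,1],-tan[:,0]]/np.linalg.norm(tan,axis=1)[:,None]
        v=0
        for ch in range(3):
            a=[map_coordinates(F[i][:,:,ch],[q[:,1],q[:,0]],order=1) for i in(0,1)]
            v=v+(a[0]*nrm[:,0]+a[1]*nrm[:,1])**2
        tot.append(np.minimum(np.sqrt(v),12).mean())
    return sum(tot)
def best(cams,Fs,s,z,x,y,R=.012):
    gr=np.arange(-R,R+1e-9,.001); out={}
    S={k:np.array([[score(cams[k],Fs[k],x+a,y+b,z,s) for b in gr] for a in gr]) for k in cams}
    S['both']=sum(S.values())
    for k,v in S.items():
        v=cv2.GaussianBlur(v,(0,0),.8); i,j=np.unravel_index(v.argmax(),v.shape); out[k]=(round(x+gr[i],4),round(y+gr[j],4),round(float(v.max()),2))
    return out
if __name__=="__main__":
    cams={c:read_camera(c) for c in("scene","top")}; Fs={k:score_field(c) for k,c in cams.items()}
    Q={}
    for k,(s,z,x,y) in P.items():
        b=best(cams,Fs,s,z,x,y); print(k,np.round([x,y],4),b); Q[k]=(s,z,*b['both'][:2])
    draw("top",(165,170,460,312),2.7,"pics/t2.png",Q); draw("scene",(140,130,490,345),2.28,"pics/s2.png",Q)
    a,b=cv2.imread("pics/t2.png"),cv2.imread("pics/s2.png")
    cv2.imwrite("pics/both2.png",cv2.resize(np.vstack([a,cv2.resize(b,(a.shape[1],int(b.shape[0]*a.shape[1]/b.shape[1])))]),None,fx=.68,fy=.68,interpolation=cv2.INTER_AREA))
E
python3 edge.py
```

```text
s1 [0.4598 0.1005] {'scene': (np.float64(0.4558), np.float64(0.1055), 21.03), 'top': (np.float64(0.4568), np.float64(0.1035), 18.54), 'both': (np.float64(0.4568), np.float64(0.1035), 38.43)}
s2 [ 0.4031 -0.2081] {'scene': (np.float64(0.4051), np.float64(-0.2051), 21.92), 'top': (np.float64(0.4091), np.float64(-0.2121), 19.43), 'both': (np.float64(0.4071), np.float64(-0.2061), 39.79)}
m1 [0.5022 0.3924] {'scene': (np.float64(0.5012), np.float64(0.3924), 20.5), 'top': (np.float64(0.5012), np.float64(0.3844), 15.72), 'both': (np.float64(0.5022), np.float64(0.3914), 35.03)}
m2 [ 0.457  -0.0599] {'scene': (np.float64(0.458), np.float64(-0.0549), 21.08), 'top': (np.float64(0.461), np.float64(-0.0599), 19.44), 'both': (np.float64(0.461), np.float64(-0.0599), 39.78)}
L [0.4375 0.2511] {'scene': (np.float64(0.4425), np.float64(0.2521), 20.71), 'top': (np.float64(0.4405), np.float64(0.2521), 17.4), 'both': (np.float64(0.4415), np.float64(0.2521), 37.64)}
Ss [ 0.6364 -0.1517] {'scene': (np.float64(0.6404), np.float64(-0.1517), 22.0), 'top': (np.float64(0.6384), np.float64(-0.1517), 18.7), 'both': (np.float64(0.6394), np.float64(-0.1517), 40.44)}
Ms [0.6437 0.1257] {'scene': (np.float64(0.6417), np.float64(0.1307), 21.2), 'top': (np.float64(0.6457), np.float64(0.1307), 17.6), 'both': (np.float64(0.6407), np.float64(0.1317), 38.25)}
Ls [ 0.6349 -0.0131] {'scene': (np.float64(0.6419), np.float64(-0.0111), 22.65), 'top': (np.float64(0.6389), np.float64(-0.0101), 18.6), 'both': (np.float64(0.6399), np.float64(-0.0101), 40.85)}
```

View pics/both2.png

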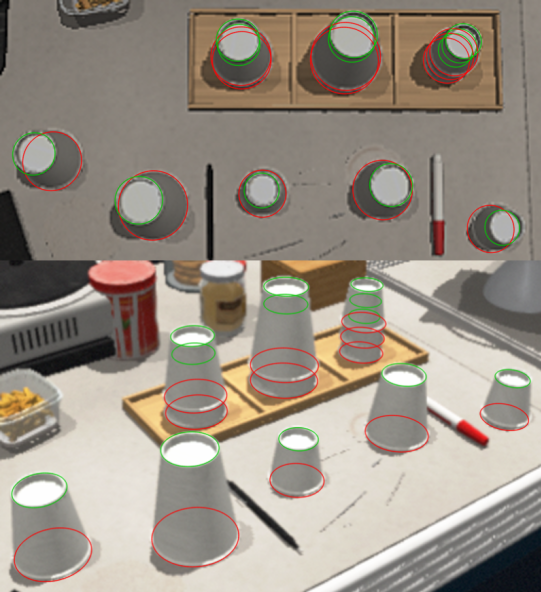

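The fits now agree with the images to about 1–2 px. The stack spacing is also consistent, at 0.141 m between neighbours. First I align the tool so that tool x = world y, tool y = world x and tool z is down, then move toward the medium cup at (.502,.389).

play_rows --steps '[[[0, 0, 0, 0, 0, 0.141, 0.087], [0, 0, 0, 0, 0, 0.141, 0.087], [0, 0, 0, 0, 0, 0.141, 0.087], [0, 0, 0, 0, 0, 0.141, 0.087], [0, 0, 0, 0, 0, 0.141, 0.087], [0, 0, 0, 0, 0, 0.141, 0.087], [0, 0, 0, 0, 0, 0.141, 0.087], [0, 0, 0, 0, 0, 0.141, 0.087], [-0.035, 0.035, 0, 0, 0, 0, 0.087], [-0.035, 0.035, 0, 0, 0, 0, 0.087], [-0.035, 0.035, 0, 0, 0, 0, 0.087], [-0.035, 0.035, 0, 0, 0, 0, 0.087]]]' --force 20

```text
time_s: 2.7
tool_pos: [0.4201, 0.4455, 0.2228]
tool_rot: [180.0, -0.0, 90.0]
force: [-0.4, 0.4, 0.1]
grip_width: 0.0871
grasp_force: 0.0
```

play_rows --steps '[[[-0.028, 0.041, 0, 0, 0, 0, 0.087], [-0.028, 0.041, 0, 0, 0, 0, 0.087], [0, 0, 0.04, 0, 0, 0, 0.087], [0, 0, 0.04, 0, 0, 0, 0.087], [0, 0, 0.04, 0, 0, 0, 0.087], [0, 0, 0.036, 0, 0, 0, 0.087], [0, 0, 0, 0, 0, 0, 0.087], [0, 0, 0, 0, 0, 0, 0.055], [0, 0, 0, 0, 0, 0, 0.05], [0, 0, 0, 0, 0, 0, 0.05], [0, 0, 0, 0, 0, 0, 0.05], [0, 0, 0, 0, 0, 0, 0.05]]]' --force 20

```text
time_s: 3.9
tool_pos: [0.5017, 0.3914, 0.068]
tool_rot: [179.9, -0.1, 89.9]
force: [0.2, -0.3, 2.8]
grip_width: 0.0574
grasp_force: 20.0
```

```bash
python3 - <<'E'
from h import *
d=read_camera("top");s=read_camera("scene")
a=cv2.resize(d["frame"][200:320,130:290],None,fx=3,fy=3);b=cv2.resize(s["frame"][200:360,90:300],None,fx=2.25,fy=2.25)
cv2.imwrite("pics/g1.png",np.hstack([a[:360,:480],b[:360,:472]])[:,:,::-1][:, :800])
E
```

```text
(no output)
```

View pics/g1.png

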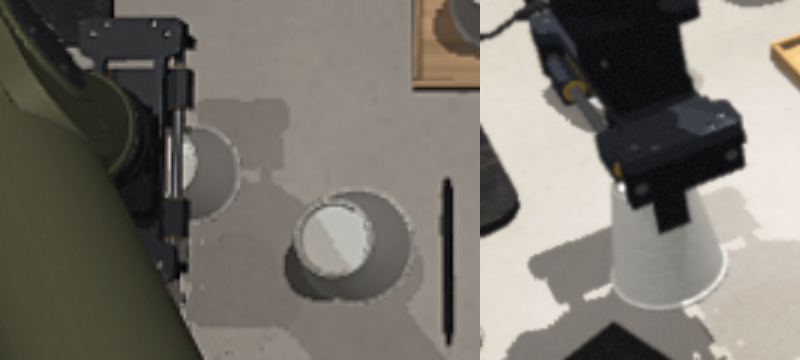

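Both views show the fingers astride the medium cup, central on it. Lift and carry it to the medium stack.

play_rows --steps '[[[0, 0, -0.04, 0, 0, 0, 0.05], [0, 0, -0.04, 0, 0, 0, 0.05], [0, 0, -0.04, 0, 0, 0, 0.05], [0, 0, -0.04, 0, 0, 0, 0.05], [-0.037, 0.02, 0, 0, 0, 0, 0.05], [-0.037, 0.02, 0, 0, 0, 0, 0.05], [-0.037, 0.02, 0, 0, 0, 0, 0.05], [-0.037, 0.02, 0, 0, 0, 0, 0.05], [-0.037, 0.02, 0, 0, 0, 0, 0.05], [-0.037, 0.02, 0, 0, 0, 0, 0.05], [-0.037, 0.02, 0, 0, 0, 0, 0.05], [0, 0, 0, 0, 0, 0, 0.05]]]'

```text
time_s: 5.2
tool_pos: [0.643, 0.1221, 0.2265]
tool_rot: [179.9, 0.3, 89.3]
force: [-0.1, -1.0, 0.5]
grip_width: 0.0574
grasp_force: 19.8
```

```bash
python3 - <<'E'
from h import *
o=get_obs();print(o['grip_width'],o['force'],o['tool_pos'])
s=read_camera("scene");d=read_camera("top")
print([ (round(k['p'],2),np.round(k['extent']).tolist()) for k in silhouettes("scene","cup_medium_1")])
def ov(c,l,t,r,b,k):
    im=np.ascontiguousarray(cv2.resize(c["frame"][t:b,l:r],None,fx=k,fy=k))
    for x,y,z in((.641,.1307,.031),(o['tool_pos'][0],o['tool_pos'][1]-.002,o['tool_pos'][2]-.068)):
        f=proj(c,frustum(x,y,z,'medium'))
        for q,col in((f[:90],(255,0,0)),(f[90:],(0,200,0))): cv2.polylines(im,[np.round((q-[l,t]+.5)*k*16).astype(int)],True,col,1,cv2.LINE_AA,4)
    return im
a=ov(s,180,60,360,260,2.2);b=ov(d,230,120,410,320,2.2)
cv2.imwrite("pics/p1.png",np.hstack([a,b])[:,:,::-1])
E
```

```text
0.057418218801240206 [-0.06535861 -1.03187539  0.53364434] [0.64297575 0.12214219 0.22645143]
[(0.94, [378.0, 196.0, 416.0, 257.0]), (0.6, [246.0, 107.0, 289.0, 169.0])]
```

View pics/p1.png

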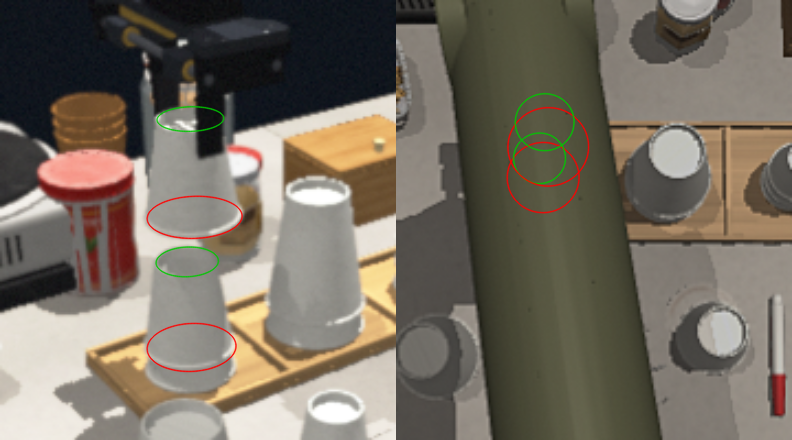

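The scene overlay shows the held cup hanging level, about 1–2 px (≈2 mm) from its predicted outline and above the medium stack. The arm was still settling, so I'll wait and read again.

play_rows --steps '[[[0, 0, 0, 0, 0, 0, 0.05], [0, 0, 0, 0, 0, 0, 0.05], [0, 0, 0, 0, 0, 0, 0.05], [0, 0, 0, 0, 0, 0, 0.05]]]'

```text
time_s: 5.75
tool_pos: [0.6404, 0.1325, 0.2267]
tool_rot: [180.0, -0.0, 90.0]
force: [0.6, -0.3, -0.4]
grip_width: 0.0573
grasp_force: 19.8
```

```bash
cat > held.py <<'E'
# compare held cup with its stack in one scene picture by edge fit: python3 held.py size top_z(stack last rim z) x y  dz(grip: tcp above rim)
from edge import *
import sys
s=sys.argv[1]; sz,sx,sy,dz=map(float,sys.argv[2:6])
o=get_obs(); x,y,z=o['tool_pos']
cams={'scene':read_camera("scene")}; Fs={k:score_field(c) for k,c in cams.items()}
print('tool',np.round(o['tool_pos'],4),np.round(o['tool_rot'],1))
print('held-tool',[(d,np.round(np.array(best(cams,Fs,s,[z-d],x,y)['scene'])-[x,y,0],4)) for d in(dz-.003,dz,dz+.003)])
print('stack',best(cams,Fs,s,[sz],sx,sy)['scene'])
E
python3 held.py medium .031 .641 .1307 .067
```

```text
tool [0.6404 0.1325 0.2267] [180.  -0.  90.]
held-tool [(0.064, array([-8.000e-03,  5.000e-03,  1.792e+01])), (0.067, array([-2.000e-03,  1.000e-03,  1.807e+01])), (0.07, array([ 3.000e-03, -2.000e-03,  1.808e+01]))]
stack (np.float64(0.642), np.float64(0.1317), 15.62)
```

play_rows --steps '[[[0, 0.0015, 0.02, 0, 0, 0, 0.05], [0, 0, 0.02, 0, 0, 0, 0.05], [0, 0, 0.02, 0, 0, 0, 0.05], [0, 0, 0.015, 0, 0, 0, 0.05], [0, 0, 0.01, 0, 0, 0, 0.05], [0, 0, 0.008, 0, 0, 0, 0.05], [0, 0, 0, 0, 0, 0, 0.05], [0, 0, 0, 0, 0, 0, 0.05]]]'

```text
time_s: 6.6
tool_pos: [0.6426, 0.1317, 0.1342]
tool_rot: [179.9, -0.0, 89.9]
force: [0.3, 0.3, -0.4]
grip_width: 0.0575
grasp_force: 19.8
```

Free so far. Go 8 mm further, then open slowly and push gently if needed.

play_rows --steps '[[[0, 0, 0.004, 0, 0, 0, 0.05], [0, 0, 0.004, 0, 0, 0, 0.05], [0, 0, 0.002, 0, 0, 0, 0.05], [0, 0, 0, 0, 0, 0, 0.05], [0, 0, 0, 0, 0, 0, 0.05]]]'

```text
time_s: 7.1
tool_pos: [0.6423, 0.1317, 0.1244]
tool_rot: [180.0, -0.0, 89.9]
force: [-1.6, -1.2, 5.1]
grip_width: 0.0573
grasp_force: 20.1
```

Contact at 5 N, exactly at the expected seated height. Release, rise and head for the large cup.

play_rows --steps '[[[0, 0, 0, 0, 0, 0, 0.07], [0, 0, 0, 0, 0, 0, 0.087], [0, 0, 0, 0, 0, 0, 0.087], [0, 0, -0.025, 0, 0, 0, 0.087], [0, 0, -0.03, 0, 0, 0, 0.087], [0, 0, -0.03, 0, 0, 0, 0.087], [0.024, -0.04, 0, 0, 0, 0, 0.087], [0.024, -0.04, 0, 0, 0, 0, 0.087], [0.024, -0.04, 0, 0, 0, 0, 0.087], [0.024, -0.04, 0, 0, 0, 0, 0.087], [0.024, -0.041, 0, 0, 0, 0, 0.087], [0, 0, 0, 0, 0, 0, 0.087]]]'

```text
time_s: 8.3
tool_pos: [0.4355, 0.2568, 0.2084]
tool_rot: [-179.8, -0.1, 90.5]
force: [-0.4, 0.3, -0.4]
grip_width: 0.0869
grasp_force: 0.0
```

```bash
cat > chk.py <<'E'
# python3 chk.py size rimz x y : scene edge fit of a (nested) cup at several rim heights
from edge import *
import sys
s=sys.argv[1]; z,x,y=map(float,sys.argv[2:5])
cams={'scene':read_camera("scene")}; Fs={k:score_field(c) for k,c in cams.items()}
for d in(-.006,-.003,0,.003,.006,.012):
    r=best(cams,Fs,s,[z+d],x,y,.006)['scene']; print(d,np.round(np.array(r)-[x,y,0],4))
E
python3 chk.py medium .056 .642 .1317
```

```text
-0.006 [ 6.000e-03 -6.000e-03  1.042e+01]
-0.003 [ 6.00e-03 -4.00e-03  1.11e+01]
0 [ 1.000e-03 -1.000e-03  1.115e+01]
0.003 [-4.000e-03  1.000e-03  1.117e+01]
0.006 [-6.000e-03  3.000e-03  1.078e+01]
0.012 [ 6.00e-03 -4.00e-03  9.13e+00]
```

The medium cup is seated, with its fit at the nominal pose. Now grasp the large cup.

play_rows --steps '[[[0, 0, 0, 0, 0, 0, 0.087], [0, 0, 0.02, 0, 0, 0, 0.087], [0, 0, 0.03, 0, 0, 0, 0.087], [0, 0, 0.03, 0, 0, 0, 0.087], [0, 0, 0.03, 0, 0, 0, 0.087], [0, 0, 0, 0, 0, 0, 0.087], [0, 0, 0, 0, 0, 0, 0.06], [0, 0, 0, 0, 0, 0, 0.05], [0, 0, 0, 0, 0, 0, 0.05], [0, 0, 0, 0, 0, 0, 0.05], [0, 0, 0, 0, 0, 0, 0.05]]]'

```text
time_s: 9.45
tool_pos: [0.442, 0.2524, 0.0996]
tool_rot: [179.9, -0.1, 89.9]
force: [0.6, -0.4, 2.1]
grip_width: 0.0604
grasp_force: 20.0
```

play_rows --steps '[[[0, 0, -0.03, 0, 0, 0, 0.05], [0, 0, -0.045, 0, 0, 0, 0.05], [0, 0, -0.045, 0, 0, 0, 0.05], [0, 0, -0.045, 0, 0, 0, 0.05], [-0.0375, 0.0285, 0, 0, 0, 0, 0.05], [-0.0375, 0.0285, 0, 0, 0, 0, 0.05], [-0.0375, 0.0285, 0, 0, 0, 0, 0.05], [-0.0375, 0.0285, 0, 0, 0, 0, 0.05], [-0.0375, 0.0285, 0, 0, 0, 0, 0.05], [-0.0375, 0.0285, 0, 0, 0, 0, 0.05], [-0.0375, 0.0285, 0, 0, 0, 0, 0.05], [0, 0, 0, 0, 0, 0, 0.05]]]'

```text
time_s: 10.65
tool_pos: [0.6422, -0.0194, 0.2627]
tool_rot: [180.0, 0.4, 89.4]
force: [-0.6, -1.7, -0.9]
grip_width: 0.0612
grasp_force: 19.7
```

play_rows --steps '[[[0, 0, 0, 0, 0, 0, 0.05], [0, 0, 0, 0, 0, 0, 0.05], [0, 0, 0, 0, 0, 0, 0.05], [0, 0, 0, 0, 0, 0, 0.05]]]'

```text
time_s: 11.05
tool_pos: [0.6402, -0.0092, 0.264]
tool_rot: [180.0, -0.1, 90.1]
force: [-1.1, 0.3, -0.4]
grip_width: 0.0605
grasp_force: 19.7
```

```bash
python3 held.py large .031 .640 -.0105 .0996
```

```text
tool [ 0.6402 -0.0092  0.264 ] [ 1.80e+02 -1.00e-01  9.01e+01]
held-tool [(0.09659999999999999, array([-4.00e-03,  3.00e-03,  1.84e+01])), (0.0996, array([ 1.000e-03, -1.000e-03,  1.847e+01])), (0.1026, array([ 6.000e-03, -5.000e-03,  1.844e+01]))]
stack (np.float64(0.652), np.float64(-0.0175), 12.28)
```

The held cup is centred in the tool. Descend over the large stack; seated TCP height ≈ 0.156.

play_rows --steps '[[[-0.001, 0.001, 0.02, 0, 0, 0, 0.05], [0, 0, 0.02, 0, 0, 0, 0.05], [0, 0, 0.02, 0, 0, 0, 0.05], [0, 0, 0.015, 0, 0, 0, 0.05], [0, 0, 0.013, 0, 0, 0, 0.05], [0, 0, 0.01, 0, 0, 0, 0.05], [0, 0, 0, 0, 0, 0, 0.05], [0, 0, 0, 0, 0, 0, 0.05]]]'

```text
time_s: 11.9
tool_pos: [0.6418, -0.0118, 0.166]
tool_rot: [180.0, -0.0, 89.9]
force: [0.7, 0.7, -0.4]
grip_width: 0.0608
grasp_force: 19.7
```

play_rows --steps '[[[0, 0, 0.004, 0, 0, 0, 0.05], [0, 0, 0.004, 0, 0, 0, 0.05], [0, 0, 0.002, 0, 0, 0, 0.05], [0, 0, 0, 0, 0, 0, 0.05], [0, 0, 0, 0, 0, 0, 0.05]]]'

```text
time_s: 12.4
tool_pos: [0.6417, -0.0115, 0.1561]
tool_rot: [180.0, -0.0, 90.0]
force: [-1.0, 1.2, 2.1]
grip_width: 0.0612
grasp_force: 20.0
```

play_rows --steps '[[[0, 0, 0.001, 0, 0, 0, 0.05], [0, 0, 0, 0, 0, 0, 0.07], [0, 0, 0, 0, 0, 0, 0.087], [0, 0, 0, 0, 0, 0, 0.087], [0, 0, -0.025, 0, 0, 0, 0.087], [0, 0, -0.03, 0, 0, 0, 0.087], [-0.012, -0.0455, 0, 0, 0, 0, 0.087], [-0.012, -0.0455, 0, 0, 0, 0, 0.087], [-0.012, -0.0455, 0, 0, 0, 0, 0.087], [-0.012, -0.0455, 0, 0, 0, 0, 0.087], [0, 0, 0, 0, 0, 0, 0.087], [0, 0, 0, 0, 0, 0, 0.087]]]'

```text
time_s: 13.6
tool_pos: [0.4592, -0.0597, 0.2099]
tool_rot: [179.9, -0.1, 89.9]
force: [1.0, -0.3, -0.2]
grip_width: 0.0873
grasp_force: 0.0
```

```bash
python3 chk.py large .056 .6415 -.0112
```

```text
-0.006 [ 6.000e-03 -6.000e-03  2.134e+01]
-0.003 [ 6.000e-03 -5.000e-03  2.289e+01]
0 [ 1.000e-03 -1.000e-03  2.282e+01]
0.003 [-5.000e-03  3.000e-03  2.268e+01]
0.006 [-6.00e-03  5.00e-03  2.02e+01]
0.012 [-2.000e-03  2.000e-03  1.401e+01]
```

The large cup is seated. Grasp the second medium cup.

play_rows --steps '[[[0, 0, 0.025, 0, 0, 0, 0.087], [0, 0, 0.04, 0, 0, 0, 0.087], [0, 0, 0.04, 0, 0, 0, 0.087], [0, 0, 0.025, 0, 0, 0, 0.087], [0, 0, 0.012, 0, 0, 0, 0.087], [0, 0, 0, 0, 0, 0, 0.087], [0, 0, 0, 0, 0, 0, 0.06], [0, 0, 0, 0, 0, 0, 0.05], [0, 0, 0, 0, 0, 0, 0.05], [0, 0, 0, 0, 0, 0, 0.05], [0, 0, 0, 0, 0, 0, 0.05]]]'

```text
time_s: 14.75
tool_pos: [0.4603, -0.0595, 0.0683]
tool_rot: [179.9, -0.0, 89.9]
force: [-0.0, 0.3, 2.4]
grip_width: 0.0576
grasp_force: 19.9
```

play_rows --steps '[[[0, 0, -0.03, 0, 0, 0, 0.05], [0, 0, -0.045, 0, 0, 0, 0.05], [0, 0, -0.045, 0, 0, 0, 0.05], [0, 0, -0.045, 0, 0, 0, 0.05], [0, 0, -0.025, 0, 0, 0, 0.05], [0.032, 0.0305, 0, 0, 0, 0, 0.05], [0.032, 0.0305, 0, 0, 0, 0, 0.05], [0.032, 0.0305, 0, 0, 0, 0, 0.05], [0.032, 0.0305, 0, 0, 0, 0, 0.05], [0.032, 0.0305, 0, 0, 0, 0, 0.05], [0.032, 0.0295, 0, 0, 0, 0, 0.05], [0, 0, 0, 0, 0, 0, 0.05]]]'

```text
time_s: 15.95
tool_pos: [0.6429, 0.1395, 0.2544]
tool_rot: [-179.9, -0.1, 90.4]
force: [-0.9, 0.1, -0.6]
grip_width: 0.0578
grasp_force: 19.8
```

play_rows --steps '[[[0, 0, 0, 0, 0, 0, 0.05], [0, 0, 0, 0, 0, 0, 0.05], [0, 0, 0, 0, 0, 0, 0.05], [0, 0, 0, 0, 0, 0, 0.05]]]'

```text
time_s: 16.35
tool_pos: [0.6414, 0.131, 0.2585]
tool_rot: [179.9, -0.0, 89.9]
force: [-0.2, 0.3, -0.2]
grip_width: 0.0576
grasp_force: 19.8
```

```bash
python3 held.py medium .056 .642 .1317 .068
```

```text
tool [0.6414 0.131  0.2585] [179.9  -0.   89.9]
held-tool [(0.065, array([-1.100e-02,  6.000e-03,  1.776e+01])), (0.068, array([-4.000e-03,  2.000e-03,  1.795e+01])), (0.07100000000000001, array([ 2.000e-03, -2.000e-03,  1.797e+01]))]
stack (np.float64(0.643), np.float64(0.1307), 16.83)
```

play_rows --steps '[[[0, 0.001, 0.02, 0, 0, 0, 0.05], [0, 0, 0.02, 0, 0, 0, 0.05], [0, 0, 0.02, 0, 0, 0, 0.05], [0, 0, 0.015, 0, 0, 0, 0.05], [0, 0, 0.013, 0, 0, 0, 0.05], [0, 0, 0.01, 0, 0, 0, 0.05], [0, 0, 0, 0, 0, 0, 0.05], [0, 0, 0, 0, 0, 0, 0.05]]]'

```text
time_s: 17.2
tool_pos: [0.643, 0.1322, 0.16]
tool_rot: [180.0, -0.0, 89.9]
force: [0.6, -0.1, 1.0]
grip_width: 0.0572
grasp_force: 19.8
```

play_rows --steps '[[[0, 0, 0.004, 0, 0, 0, 0.05], [0, 0, 0.004, 0, 0, 0, 0.05], [0, 0, 0.002, 0, 0, 0, 0.05], [0, 0, 0, 0, 0, 0, 0.05], [0, 0, 0, 0, 0, 0, 0.05]]]'

```text
time_s: 17.7
tool_pos: [0.6427, 0.1322, 0.1497]
tool_rot: [180.0, -0.0, 89.9]
force: [-0.5, -0.3, 0.9]
grip_width: 0.0575
grasp_force: 19.8
```

play_rows --steps '[[[0, 0, 0.002, 0, 0, 0, 0.05], [0, 0, 0, 0, 0, 0, 0.05], [0, 0, 0, 0, 0, 0, 0.07], [0, 0, 0, 0, 0, 0, 0.087], [0, 0, 0, 0, 0, 0, 0.087], [0, 0, -0.025, 0, 0, 0, 0.087], [0, 0, -0.035, 0, 0, 0, 0.087], [-0.007, -0.0465, 0, 0, 0, 0, 0.087], [-0.007, -0.0465, 0, 0, 0, 0, 0.087], [-0.007, -0.0465, 0, 0, 0, 0, 0.087], [-0.007, -0.0465, 0, 0, 0, 0, 0.087], [0, 0, 0, 0, 0, 0, 0.087]]]'

```text
time_s: 18.9
tool_pos: [0.4507, 0.1036, 0.2063]
tool_rot: [-179.7, -0.1, 90.0]
force: [0.8, 1.6, -0.1]
grip_width: 0.0868
grasp_force: 0.0
```

play_rows --steps '[[[0, 0, 0, 0, 0, 0, 0.087], [0, 0, 0, 0, 0, 0, 0.087]]]'

```text
time_s: 19.1
tool_pos: [0.4579, 0.1046, 0.208]
tool_rot: [179.9, -0.0, 89.9]
force: [0.4, -1.0, 0.0]
grip_width: 0.0869
grasp_force: 0.0
```

```bash
python3 chk.py medium .081 .642 .1317; python3 chk.py small 0 .457 .1035|sed -n 3p; python3 chk.py small 0 .4075 -.2075|sed -n 3p
```

```text
-0.006 [ 6.000e-03 -5.000e-03  2.054e+01]
-0.003 [ 1.000e-03 -2.000e-03  2.037e+01]
0 [ 2.000e-03 -3.000e-03  2.018e+01]
0.003 [-3.000e-03  0.000e+00  2.026e+01]
0.006 [-6.000e-03  3.000e-03  1.919e+01]
0.012 [-6.000e-03  3.000e-03  1.433e+01]
0 [-1.000e-03  2.000e-03  2.081e+01]
0 [-2.000e-03  2.000e-03  2.184e+01]
```

The second medium cup is seated. Grasp the small cup at (.457,.104).

play_rows --steps '[[[0, 0, 0.03, 0, 0, 0, 0.087], [0, 0, 0.045, 0, 0, 0, 0.087], [0, 0, 0.045, 0, 0, 0, 0.087], [0, 0, 0.03, 0, 0, 0, 0.087], [0, 0, 0.018, 0, 0, 0, 0.087], [0, 0, 0, 0, 0, 0, 0.087], [0, 0, 0, 0, 0, 0, 0.06], [0, 0, 0, 0, 0, 0, 0.04], [0, 0, 0, 0, 0, 0, 0.04], [0, 0, 0, 0, 0, 0, 0.04], [0, 0, 0, 0, 0, 0, 0.04], [0, 0, 0, 0, 0, 0, 0.04]]]'

```text
time_s: 20.45
tool_pos: [0.457, 0.1045, 0.04]
tool_rot: [179.9, -0.0, 89.9]
force: [0.6, 0.6, 1.0]
grip_width: 0.0489
grasp_force: 19.9
```

play_rows --steps '[[[0, 0, -0.03, 0, 0, 0, 0.04], [0, 0, -0.048, 0, 0, 0, 0.04], [0, 0, -0.048, 0, 0, 0, 0.04], [0, 0, -0.048, 0, 0, 0, 0.04], [0, 0, -0.016, 0, 0, 0, 0.04], [-0.0365, 0.026, 0, 0, 0, 0, 0.04], [-0.0365, 0.026, 0, 0, 0, 0, 0.04], [-0.0365, 0.026, 0, 0, 0, 0, 0.04], [-0.0365, 0.026, 0, 0, 0, 0, 0.04], [-0.0365, 0.026, 0, 0, 0, 0, 0.04], [-0.0365, 0.026, 0, 0, 0, 0, 0.04], [-0.0365, 0.026, 0, 0, 0, 0, 0.04]]]'

```text
time_s: 21.65
tool_pos: [0.6393, -0.1523, 0.2294]
tool_rot: [-180.0, -0.0, 90.0]
force: [0.7, 0.4, 0.9]
grip_width: 0.048
grasp_force: 19.8
```

play_rows --steps '[[[0, 0, 0, 0, 0, 0, 0.04], [0, 0, 0, 0, 0, 0, 0.04], [0, 0, 0, 0, 0, 0, 0.04], [0, 0, 0, 0, 0, 0, 0.04], [0, 0, 0, 0, 0, 0, 0.04]]]'

```text
time_s: 22.15
tool_pos: [0.6384, -0.1497, 0.2302]
tool_rot: [179.9, -0.1, 90.1]
force: [-0.6, -0.1, -0.3]
grip_width: 0.0484
grasp_force: 19.8
```

```bash
python3 held.py small .056 .6395 -.1515 .040
```

```text
tool [ 0.6384 -0.1497  0.2302] [ 1.799e+02 -1.000e-01  9.010e+01]
held-tool [(0.037, array([-7.000e-03,  8.000e-03,  1.829e+01])), (0.04, array([0.000e+00, 2.000e-03, 1.849e+01])), (0.043000000000000003, array([ 6.000e-03, -3.000e-03,  1.869e+01]))]
stack (np.float64(0.6415), np.float64(-0.1525), 21.54)
```

play_rows --steps '[[[-0.0035, 0.002, 0.015, 0, 0, 0, 0.04], [0, 0, 0.02, 0, 0, 0, 0.04], [0, 0, 0.02, 0, 0, 0, 0.04], [0, 0, 0.02, 0, 0, 0, 0.04], [0, 0, 0.014, 0, 0, 0, 0.04], [0, 0, 0.01, 0, 0, 0, 0.04], [0, 0, 0, 0, 0, 0, 0.04], [0, 0, 0, 0, 0, 0, 0.04]]]'

```text
time_s: 23.0
tool_pos: [0.6407, -0.1539, 0.1307]
tool_rot: [180.0, -0.1, 90.0]
force: [-0.6, 1.1, 0.1]
grip_width: 0.0488
grasp_force: 19.7
```

play_rows --steps '[[[0, 0, 0.004, 0, 0, 0, 0.04], [0, 0, 0.004, 0, 0, 0, 0.04], [0, 0, 0.002, 0, 0, 0, 0.04], [0, 0, 0, 0, 0, 0, 0.04], [0, 0, 0, 0, 0, 0, 0.04]]]'

```text
time_s: 23.5
tool_pos: [0.6413, -0.1548, 0.1237]
tool_rot: [179.8, -0.1, 90.0]
force: [-3.6, 3.1, 12.1]
grip_width: 0.0487
grasp_force: 20.8
```

Lateral forces show the cup is pressed a little off axis. Ease it by about 2 mm, then release.

play_rows --steps '[[[0.002, -0.0015, 0, 0, 0, 0, 0.04], [0, 0, 0, 0, 0, 0, 0.04], [0, 0, 0, 0, 0, 0, 0.04]]]'

```text
time_s: 23.8
tool_pos: [0.6408, -0.1537, 0.1232]
tool_rot: [179.7, 0.1, 89.9]
force: [-0.1, 1.5, 8.2]
grip_width: 0.0486
grasp_force: 20.4
```

play_rows --steps '[[[0, 0, 0, 0, 0, 0, 0.06], [0, 0, 0, 0, 0, 0, 0.075], [0, 0, 0, 0, 0, 0, 0.087], [0, 0, 0, 0, 0, 0, 0.087], [0, 0, -0.03, 0, 0, 0, 0.087], [0, 0, -0.045, 0, 0, 0, 0.087], [-0.0105, -0.0466, 0, 0, 0, 0, 0.087], [-0.0105, -0.0466, 0, 0, 0, 0, 0.087], [-0.0105, -0.0466, 0, 0, 0, 0, 0.087], [-0.0105, -0.0466, 0, 0, 0, 0, 0.087], [-0.0115, -0.0466, 0, 0, 0, 0, 0.087], [0, 0, 0, 0, 0, 0, 0.087]]]'

```text
time_s: 25.0
tool_pos: [0.4004, -0.2081, 0.1954]
tool_rot: [180.0, -0.3, 89.6]
force: [0.8, 0.1, 0.3]
grip_width: 0.0869
grasp_force: 0.0
```

play_rows --steps '[[[0, 0, 0, 0, 0, 0, 0.087], [0, 0, 0, 0, 0, 0, 0.087], [0, 0, 0, 0, 0, 0, 0.087]]]'

```text
time_s: 25.3
tool_pos: [0.4069, -0.2058, 0.1954]
tool_rot: [-180.0, 0.1, 90.0]
force: [1.0, -0.2, 0.4]
grip_width: 0.0869
grasp_force: 0.0
```

```bash
python3 chk.py small .081 .640 -.1515; python3 - <<'E'
from ov import *
draw("scene",(200,90,500,290),2.6,"pics/n1.png",{'a':('small',[.006,.031,.056,.081],.640,-.1515),'m':('medium',[.056,.081],.642,.1317),'l':('large',[.056],.6415,-.0112)})
E
```

```text
-0.006 [ 6.000e-03 -6.000e-03  1.726e+01]
-0.003 [ 6.000e-03 -1.000e-03  1.962e+01]
0 [1.000e-03 3.000e-03 1.942e+01]
0.003 [-4.000e-03  6.000e-03  1.887e+01]
0.006 [ 2.000e-03 -2.000e-03  1.795e+01]
0.012 [-6.000e-03  6.000e-03  1.739e+01]
```

View pics/n1.png

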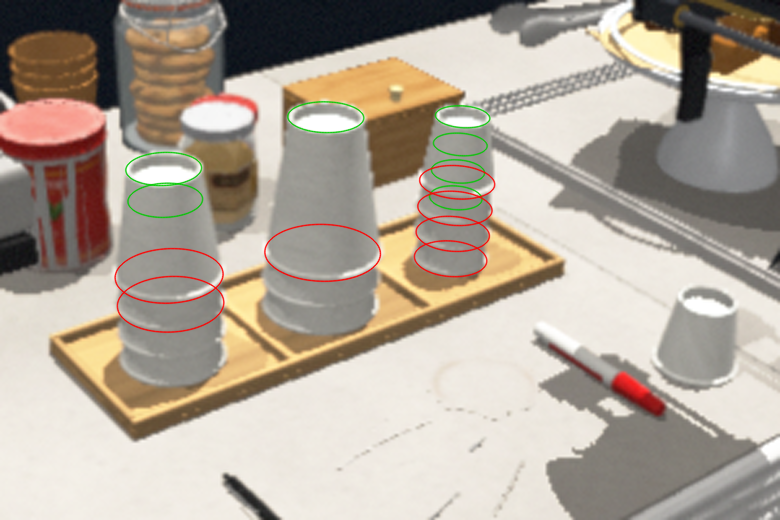

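The picture shows the three stacks with their added cups nested level (small stack near (457,190) in the crop) and the marker undisturbed. Now grasp the last small cup.

play_rows --steps '[[[0, 0, 0.03, 0, 0, 0, 0.087], [0, 0, 0.045, 0, 0, 0, 0.087], [0, 0, 0.04, 0, 0, 0, 0.087], [0, 0, 0.025, 0, 0, 0, 0.087], [0, 0, 0.016, 0, 0, 0, 0.087], [0, 0, 0, 0, 0, 0, 0.087], [0, 0, 0, 0, 0, 0, 0.06], [0, 0, 0, 0, 0, 0, 0.04], [0, 0, 0, 0, 0, 0, 0.04], [0, 0, 0, 0, 0, 0, 0.04], [0, 0, 0, 0, 0, 0, 0.04], [0, 0, 0, 0, 0, 0, 0.04]]]'

```text
time_s: 26.6
tool_pos: [0.4062, -0.2061, 0.0399]
tool_rot: [179.9, -0.0, 89.9]
force: [-0.5, 0.4, 0.7]
grip_width: 0.0484
grasp_force: 19.9
```

play_rows --steps '[[[0, 0, -0.03, 0, 0, 0, 0.04], [0, 0, -0.048, 0, 0, 0, 0.04], [0, 0, -0.048, 0, 0, 0, 0.04], [0, 0, -0.048, 0, 0, 0, 0.04], [0, 0, -0.016, 0, 0, 0, 0.04], [0.011, 0.0467, 0, 0, 0, 0, 0.04], [0.011, 0.0467, 0, 0, 0, 0, 0.04], [0.011, 0.0467, 0, 0, 0, 0, 0.04], [0.011, 0.0467, 0, 0, 0, 0, 0.04], [0.011, 0.0467, 0, 0, 0, 0, 0.04], [0, 0, 0, 0, 0, 0, 0.04], [0, 0, 0, 0, 0, 0, 0.04]]]'

```text
time_s: 27.8
tool_pos: [0.6395, -0.1508, 0.2275]
tool_rot: [-179.8, 0.1, 90.0]
force: [-1.4, -0.7, 0.2]
grip_width: 0.0489
grasp_force: 19.8
```

play_rows --steps '[[[0, 0, 0, 0, 0, 0, 0.04], [0, 0, 0, 0, 0, 0, 0.04], [0, 0, 0, 0, 0, 0, 0.04], [0, 0, 0, 0, 0, 0, 0.04]]]'

```text
time_s: 28.2
tool_pos: [0.6389, -0.1516, 0.2306]
tool_rot: [179.9, -0.1, 89.9]
force: [0.4, -0.1, 0.2]
grip_width: 0.0486
grasp_force: 19.8
```

```bash
python3 held.py small .081 .6395 -.1505 .040
```

```text
tool [ 0.6389 -0.1516  0.2306] [ 1.799e+02 -1.000e-01  8.990e+01]
held-tool [(0.037, array([-5.000e-03,  3.000e-03,  1.804e+01])), (0.04, array([ 1.000e-03, -2.000e-03,  1.816e+01])), (0.043000000000000003, array([ 7.000e-03, -8.000e-03,  1.828e+01]))]
stack (np.float64(0.6415), np.float64(-0.1505), 16.5)
```

play_rows --steps '[[[0.0025, 0.0012, 0.015, 0, 0, 0, 0.04], [0, 0, 0.02, 0, 0, 0, 0.04], [0, 0, 0.02, 0, 0, 0, 0.04], [0, 0, 0.012, 0, 0, 0, 0.04], [0, 0, 0.008, 0, 0, 0, 0.04], [0, 0, 0, 0, 0, 0, 0.04], [0, 0, 0, 0, 0, 0, 0.04]]]'

```text
time_s: 28.95
tool_pos: [0.6409, -0.149, 0.155]
tool_rot: [180.0, 0.0, 89.9]
force: [0.3, -0.2, -0.4]
grip_width: 0.0487
grasp_force: 19.8
```

play_rows --steps '[[[0, 0, 0.003, 0, 0, 0, 0.04], [0, 0, 0.003, 0, 0, 0, 0.04], [0, 0, 0.003, 0, 0, 0, 0.04], [0, 0, 0, 0, 0, 0, 0.04], [0, 0, 0, 0, 0, 0, 0.04]]]'

```text
time_s: 29.45
tool_pos: [0.6409, -0.1488, 0.1461]
tool_rot: [179.9, -0.0, 89.9]
force: [0.2, 0.6, 3.9]
grip_width: 0.0487
grasp_force: 20.0
```

Seated at the expected height with only 4 N. Release and back away.

play_rows --steps '[[[0, 0, 0, 0, 0, 0, 0.06], [0, 0, 0, 0, 0, 0, 0.075], [0, 0, 0, 0, 0, 0, 0.087], [0, 0, 0, 0, 0, 0, 0.087], [0, 0, -0.03, 0, 0, 0, 0.087], [0, 0, -0.045, 0, 0, 0, 0.087], [-0.01, -0.045, 0, 0, 0, 0, 0.087], [-0.01, -0.045, 0, 0, 0, 0, 0.087], [-0.01, -0.045, 0, 0, 0, 0, 0.087], [-0.01, -0.045, 0, 0, 0, 0, 0.087], [0, 0, 0, 0, 0, 0, 0.087], [0, 0, 0, 0, 0, 0, 0.087]]]'

```text
time_s: 30.65
tool_pos: [0.4602, -0.1886, 0.2211]
tool_rot: [179.8, -0.2, 89.9]
force: [0.7, 0.6, 0.2]
grip_width: 0.0872
grasp_force: 0.0
```

```bash
python3 chk.py small .106 .640 -.1505; python3 - <<'E'
from ov import *
draw("scene",(200,90,500,290),2.6,"pics/n2.png",{'a':('small',[.081,.106],.640,-.1505)})
E
```

```text
-0.006 [ 6.000e-03 -6.000e-03  1.941e+01]
-0.003 [ 6.000e-03 -6.000e-03  2.083e+01]
0 [ 1.000e-03 -2.000e-03  2.061e+01]
0.003 [-5.000e-03  3.000e-03  2.032e+01]
0.006 [-6.000e-03  6.000e-03  1.835e+01]
0.012 [-6.000e-03  2.000e-03  1.046e+01]
```

View pics/n2.png

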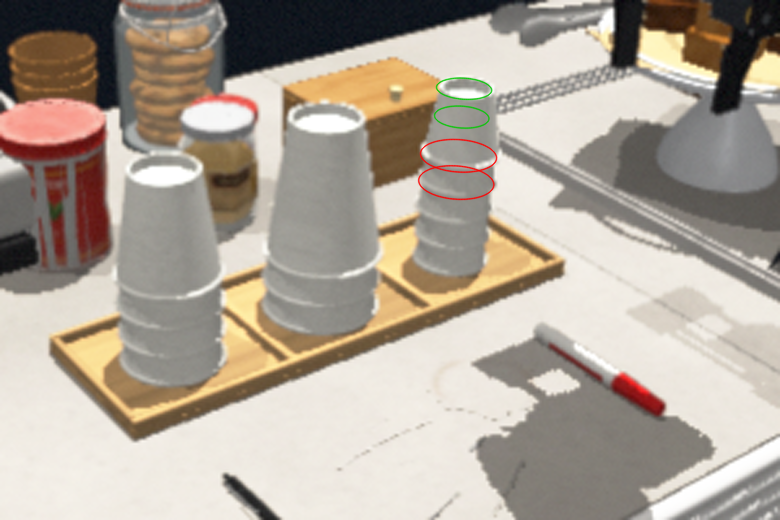

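All five cups are nested level with even gaps, the pen and marker have not moved, and the arm is clear. Handing in.

```bash
python3 -c "
from cell import *
print(sign_off())"
```

```text
the job is handed in; nothing more can be done
None
```

I put all five cups upside down over the stacks of their own size; in the camera image they sit level and fully nested, the pen and marker haven't moved, and I've handed the job in (no verdict was returned).

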